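# Set the coin-cell press to its third slot

## Robot

A 7-joint arm with a two-finger parallel gripper is mounted at the origin on the work surface. World frame = base frame: x ahead of the robot, y to its left, z up, the work surface at z = 0. Lengths are in m, angles in rad, forces in N, time in s.
With the tool pointing down it reaches from about 0.4 to 0.875 m from the base axis. Payload 19.3 kg.
Tool frame: the origin (TCP) lies on the centre line of the jaws, within the pads' length; the fingertips stand 25 mm ahead of it and the grasp point (between the pads) lies 6 mm ahead of it (tips_ahead is the distance from the TCP to the fingertips, in m); z points along the fingers, y is the direction in which the jaws open and shut (so a half turn about z gives the same grasp; the last joint's range is limited). The gripper opens to 85 mm and grips with 20 to 120 N. Pads are 22 mm wide; open, the fingers measure 114 mm over their backs; the gripper's body (76 mm by 85 mm) begins 54 mm behind the grasp point. The pads swing forward as they close: fully open they stand 13 mm farther back than shut.
Start: joints at [-1.384, 0.521, -0.036, 1.599, 0.021, 1.021, -0.113], TCP at [0.159, 0.604, 0.256] pointing down, gripper open.
Joint ranges: [-2.91, 2.91], [-0.3, 2.13], [-1.5, 1.42], [0.17, 2.43], [-1.26, 4.41], [0.16, 1.93], [-2.52, 2.52]. Speed limits (rad/s): [1.89, 1.89, 2.39, 2.39, 3.01, 3.01, 3.01].

## Interface

Orientations are given as [roll, pitch, yaw] about the fixed x, y, z axes, in that order (R = Rz(yaw) Ry(pitch) Rx(roll)).
In Python, from workcell import observe, grab_frame, job_done, outline_of, tips_ahead gives the robot as it stands. The module is installed in compiled form; this text tells all that it offers.
- The arm moves only by the tool move_arm, never from a script. Its argument "motion" is a list of rows, each a list of 2 entries, a list of its own where there are three numbers: the shift along the world's x, y, z in mm, then the turn, a rotation vector about the world's x, y, z in rad. A call has 1 to 12 rows; each row is the pose to reach, as a shift and turn from the pose commanded when the call began; what a row does not reach only later rows make up. A row lasts 1/8 s, in which the tool goes at most 62.5 mm and 10.7 degrees, less where a joint would pass 70% of its speed; a pose out of reach is approached as far as the arm can. A call with a gripper value outside its range is refused whole. "jaw" is the finger opening in mm, from 0 to 85.4, set as the call begins (left out, the last holds). The fingers move at their own pace and stop on an object; "grip_force" is the grip in N (left out, the last holds). Time passes only in rows, so rows that repeat a pose let the fingers close. It gives the time, the measured TCP pose, the force and the opening at its end, in the units of the state.
- observe(): the state, without advancing time (a new reading comes with each control period).
- grab_frame(name): name is "side" or "top" or "wrist"; returns a dict with "frame" (400x640x3 uint8, red, green, blue), "fx", "fy", "cx", "cy" (pixels), "T" (4x4, takes a point from camera to world coordinates); the wrist camera has in their place "mount" (4x4, takes a point from camera to tool coordinates, whose origin is the TCP and whose axes are the flange's). Camera axes: x right, y down, z forward; pixel columns grow to the right and rows downward; lengths in m; the calibration is good to about 2 mm. The wrist camera is an equidistant fisheye: a pixel r from the principal point sees the ray r / f radians off the axis. A picture is of the moment at which its call begins: read the wrist's pose just before it. There is no depth.
- job_done(): hands the job in, once; it reports no verdict.
Trained networks look in the newest picture that a camera, given by its name, has taken for a name from the list of things; names that differ only in an ending like _2 or _b are one class to them, and where a whole thing is asked for, a point or a joint stands for the part that bears it (a point fixed in the world has none). Each returns a list of dicts, best first, with "score" (0 to 1); they miss things now and then, are a little off and sometimes report something else, mostly with a low value. They report only what shows in the picture. A call takes as long as a camera call.
- outline_of(label, camera): "pixels" (400x640 bool, what is visible of it) and "pixel" ([column, row] in pixels, amid what is visible of it).
The state is a dict: "clock": time; "qpos": joint angles; "qd": joint speeds; "joint_efforts": joint torques, N m; "position": TCP position; "tool_rot": TCP orientation; "force": force on the tool from outside, world axes, zero at the start; "moment": the same for the moment, N m; "grip_width": finger opening in m.
Only numpy, scipy, OpenCV 4.12 (cv2) and the standard library are available. Lean on these libraries where they do the work, as an engineer would, in place of code of your own. Each camera call takes 0.05 s, during which the arm holds its last target.

## Task

The coin-cell crimping press is set by a black-knobbed lever in an H-shaped gate, and the lever stands somewhere in the gate's left-hand leg. With the fingertips gently push the lever to the crossbar, across to the right, and then forward (away from the robot) until it is fully home in the third slot, the far right one marked with three dots; then move clear and leave it there. Only push: do not pull the knob up, do not let the lever go back into the fourth slot (near right, four dots), and do not disturb anything else on the bench.

Things in the scene. Friction and masses are not known exactly. Their poses are not given: they have to be found in the camera images.
- press: White bench press, fixed. Origin on the bench (z = 0) straight below the lever's pivot; x points forward (away from the robot), y to the left, z up. Selector box 150 x 130 mm in x, y, centred on the origin, 110 mm tall. Base plate 15 mm thick, x -90 to 110, y -85 to 330 mm. The knob's centre is at (160 sin f, -160 sin c cos f, 30 + 160 cos c cos f) mm, c = shift_cross, f = shift_fwd.
- gate (a point): Centre of the H gate, on top of the selector box's steel gate plate, 110 mm above the press's origin and 80 mm above the lever's pivot. Crossbar along the press's y, two legs along its x. Slot 1 is forward left, 2 rear left, 3 forward right, 4 rear right, marked with one to four dots. The lever's 10 mm steel shank passes through it.
- tower_top (a point): Centre of the top of the press tower (150 x 140 mm, 230 mm tall), at x = 20, y = 245 mm from the press's origin. An obstacle only.
- knob: Knob of the lever: black upright cylinder, 32 mm diameter, 34 mm tall, centred on the lever 160 mm from the pivot (190 mm above the bench when the lever is upright). Origin at its centre, z along the lever. About 3 N sideways moves it; it stays where it is left.
- shift_cross (a joint): sideways angle of the lever, rad: -0.20 = left leg (end stop), 0 = middle of the crossbar, +0.20 = right leg (end stop). It can change legs only while shift_fwd is within about 0.035 of 0 (6 mm at the knob); in a leg it has about 0.04 of play (0.16 to 0.20 either side).
- shift_fwd (a joint): fore-and-aft angle of the lever, rad: 0 = in the crossbar, +0.28 = fully forward (end stop, slots 1 and 3, knob 44 mm forward), -0.28 = fully back (slots 2 and 4). At the start anywhere from -0.26 to 0.26.
- knob_lift (a joint): how far the spring-loaded knob is pulled up along the lever, m: 0 = down (as it must stay), 0.010 = fully up; lifting starts at about 10 N.
- vial: small glass vial with cap, 24 mm diameter, 48 mm tall, on the press's base plate between selector box and tower; origin under its centre. Leave alone.
- die: stepped steel die, 40 mm diameter, 34 mm tall, on the base plate between selector box and tower; origin under its centre. Leave alone.
- jar: amber jar, 44 mm diameter, 75 mm tall, on the bench right of the selector box; origin under its centre. Leave alone.
- cases: stack of coin-cell cases, 20 mm diameter, 23 mm tall, on the bench in front of the press; origin under its centre. Leave alone.
- tray: open white tray of coin cells, 120 x 170 x 30 mm, on the bench behind the selector box; origin under its centre. Leave alone.
- tipbox: purple and white pipette-tip box, 87 x 122 x 66 mm, on the bench to the right; origin under its centre. Leave alone.
- pencup: white cup with pens, 72 mm diameter, 140 mm tall with the pens, on the bench to the right; origin under its centre. Leave alone.

How it is judged:
By the outcome, as a careful person would: the job done as asked, in the order asked, and still so for the second after the job is handed in, with the robot touching nothing.
It also fails if it takes over 69 s, if anything falls off the work surface, if the arm or the gripper's body presses on something with over 40 N, if the wrist force passes 120 N, or if a joint passes its speed limit or range.

## Working session

There is one attempt and no reset: what is moved stays moved. The work goes in short steps, Python scripts to look and compute and a tool call to move; the robot and the scene stay as the last step left them, time stands still between calls to the robot, and variables do not carry over. Pictures are saved under pics/ and viewed, and the job is handed in when it is done.

Besides the shell and the picture viewer there is one more tool, called after "Call:" as name(argument=value, ...) on one line, values as JSON. move_arm: Moves the arm, as the interface text tells. Its arguments: {"type":"object","properties":{"motion":{"type":"array"},"jaw":{"type":"number"},"grip_force":{"type":"number"}},"required":["motion"]}

```bash
mkdir -p pics
cat > h.py <<'E'
import numpy as np,cv2
from workcell import *
def save(f,n): cv2.imwrite('pics/'+n+'.png',f['frame'][:,:,::-1])
E
python3 - <<'E'
from h import *
s=observe();print({k:np.round(v,3) for k,v in s.items()}, tips_ahead if not callable(tips_ahead) else tips_ahead())
for n in ['side','top','wrist']:
    f=grab_frame(n);save(f,n+'0');np.savez(n+'0.npz',**f)
    print(n,f['fx'],f['fy'],f['cx'],f['cy'],np.round(f.get('T',f.get('mount')),4).tolist())
    for l in ['knob','press','gate','shift_fwd','jar','tray']:
        for d in outline_of(l,n)[:1]: print(n,l,d['score'],d['pixel'],d['pixels'].sum())
E
```

```text
{'clock': np.float64(0.0), 'qpos': array([-1.384,  0.522, -0.036,  1.6  ,  0.021,  1.021, -0.113]), 'qd': array([ 0.002,  0.001, -0.   ,  0.001,  0.002, -0.001,  0.001]), 'joint_efforts': array([-1.0000e-03, -9.2712e+01,  1.9800e+00, -3.6994e+01,  1.8000e-02,
        8.0000e-03, -0.0000e+00]), 'position': array([0.159, 0.604, 0.256]), 'tool_rot': array([-3.14 ,  0.   ,  2.885]), 'force': array([ 0.065, -0.151,  0.124]), 'moment': array([0.027, 0.028, 0.037]), 'grip_width': np.float64(0.085)} 0.025
side 410.42287813994113 410.42287813994113 323.1119106469163 200.52285370136602 [[0.0107, -0.7635, 0.6458, -0.0666], [-0.9999, -0.0107, 0.004, -0.0977], [0.0038, -0.6458, -0.7635, 0.9547], [0.0, 0.0, 0.0, 1.0]]
side knob 0.57 [330.1, 224.2] 197
side press 0.81 [280.6, 237.6] 13689
side gate 0.76 [280.1, 237.8] 13436
side shift_fwd 0.58 [330.2, 228.2] 269
side jar 0.82 [400.2, 259.2] 426
side tray 0.57 [350.0, 201.5] 2074
top 478.3178190812084 478.3178190812084 316.79458517325054 199.36130825137184 [[0.0281, -0.9949, 0.0968, 0.4468], [-0.9996, -0.0282, -0.0001, -0.1121], [0.0029, -0.0967, -0.9953, 1.5972], [0.0, 0.0, 0.0, 1.0]]
top knob 0.52 [314.6, 225.1] 108
top press 0.73 [284.4, 207.0] 8078
top gate 0.72 [289.3, 209.1] 8064
top shift_fwd 0.63 [313.9, 224.4] 102
top jar 0.68 [371.3, 234.1] 153
top tray 0.7 [335.1, 165.6] 1911
wrist 309.70691628693146 309.70691628693146 319.87167584167406 196.06945861638786 [[-0.0002, -0.945, -0.3271, 0.0851], [1.0, 0.0001, -0.0008, 0.0003], [0.0008, -0.3271, 0.945, -0.1179], [0.0, 0.0, 0.0, 1.0]]
wrist press 0.58 [69.7, 374.2] 2862
wrist gate 0.8 [72.2, 373.8] 2829
```

Run:
```python
import cv2
for n,(x0,x1,y0,y1) in {'side':(180,460,120,330),'top':(210,420,120,280)}.items():
    i=cv2.imread(f'pics/{n}0.png')[y0:y1,x0:x1]
    k=min(800/i.shape[1],600/i.shape[0]); print(n,k)
    cv2.imwrite(f'pics/{n}0c.png',cv2.resize(i,None,fx=k,fy=k,interpolation=cv2.INTER_CUBIC))
```

```text
side 2.857142857142857
top 3.75
```

View pics/side0.png

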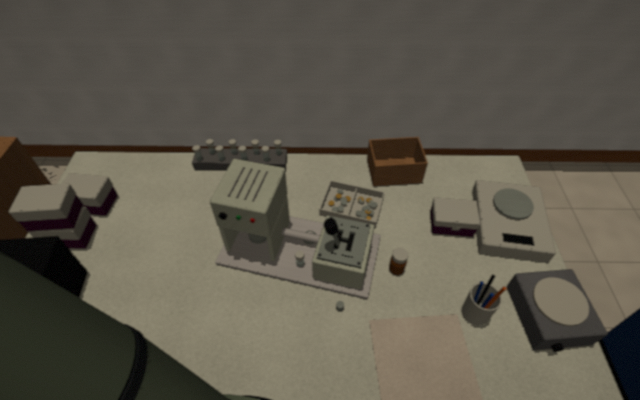

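View pics/top0.png

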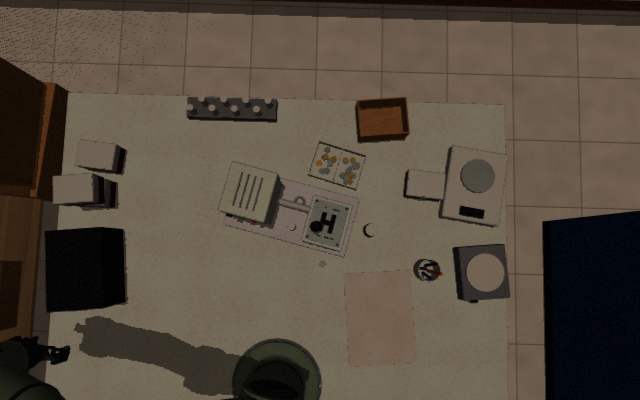

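View pics/side0c.png

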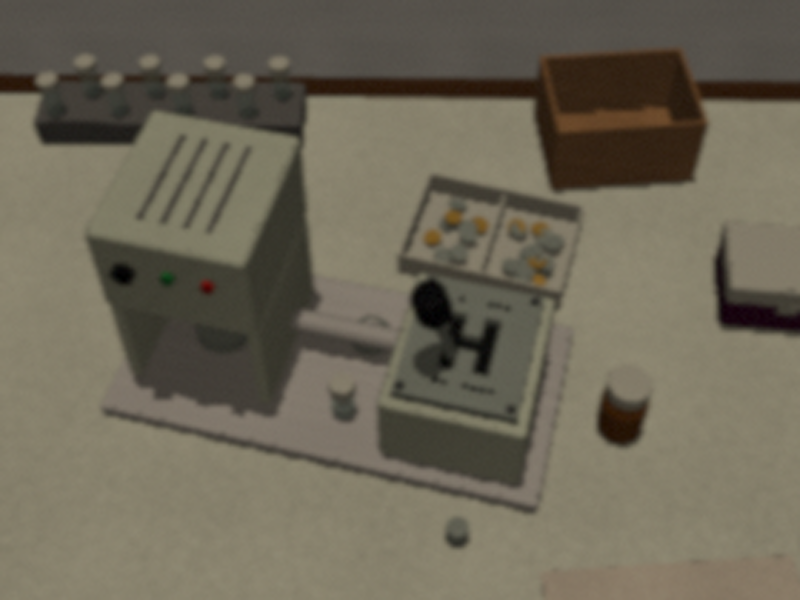

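View pics/top0c.png

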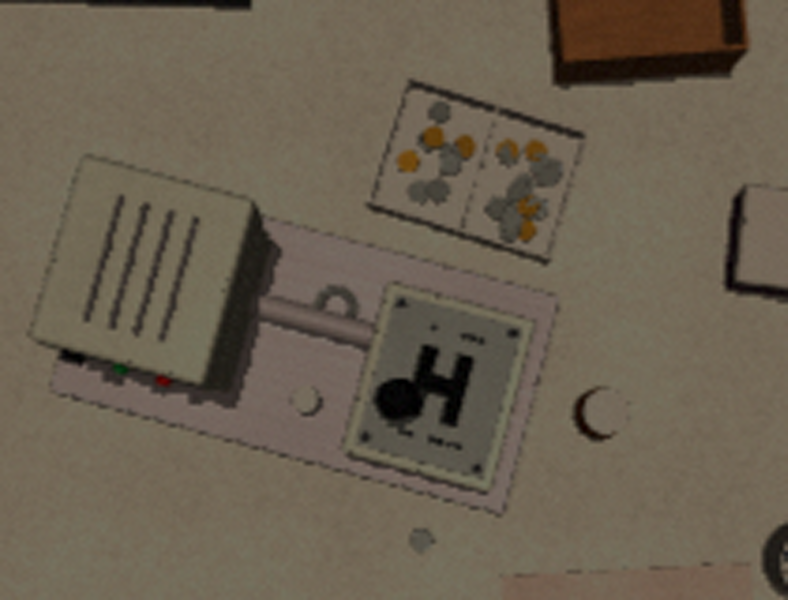

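```bash
cat > fit.py <<'E'
from h import *
from scipy.optimize import least_squares
C={n:dict(np.load(n+'0.npz')) for n in ['side','top']}
def proj(P,n):
    c=C[n];T=c['T'];p=(np.atleast_2d(P)-T[:3,3])@T[:3,:3]
    return np.c_[c['fx']*p[:,0]/p[:,2]+c['cx'],c['fy']*p[:,1]/p[:,2]+c['cy']]
def W(p,L):
    L=np.atleast_2d(L);c,s=np.cos(p[2]),np.sin(p[2])
    return np.c_[p[0]+c*L[:,0]-s*L[:,1],p[1]+s*L[:,0]+c*L[:,1],L[:,2]]
def knob(c,f,r=.16): return np.array([r*np.sin(f),-r*np.sin(c)*np.cos(f),.03+r*np.cos(c)*np.cos(f)])
if __name__=='__main__':
    b=[75,65,110],[75,-65,110],[-75,65,110],[-75,-65,110]
    t=[95,315,230],[95,175,230],[-55,175,230],[-55,315,230]
    top=[((388,283),b[0]),((535,320),b[1]),((347,458),b[2]),((490,492),b[3]),((556,293),[110,-85,15]),((503,513),[-90,-85,15]),((50,393),[-90,330,15]),((88,155),t[0]),((255,205),t[1]),((205,388),t[2]),((32,340),t[3])]
    side=[((152,112),t[0]),((300,140),t[1]),((248,265),t[2]),((90,232),t[3]),((380,403),b[2]),((527,430),b[3]),((557,300),b[1]),((537,507),[-90,-85,15]),((105,410),[-90,330,15])]
    D={'top':(np.array([a for a,_ in top])/3.75+[210,120],np.array([q for _,q in top])/1e3),'side':(np.array([a for a,_ in side])/2.857+[180,120],np.array([q for _,q in side])/1e3)}
    def r(p): return np.concatenate([(proj(W(p,D[n][1]),n)-D[n][0]).ravel() for n in D])
    s=least_squares(r,[.4,-.1,-.25],loss='soft_l1');print(s.x,'\n',np.round(s.fun.reshape(-1,2),1).tolist())
    for n in D: # each view separately
        print(n,least_squares(lambda p:(proj(W(p,D[n][1]),n)-D[n][0]).ravel(),s.x).x)
    kp={'top':np.array([[400,398]])/3.75+[210,120],'side':np.array([[432,303]])/2.857+[180,120]}
    k=least_squares(lambda q:np.concatenate([(proj(W(s.x,knob(*q)),n)-kp[n]).ravel() for n in kp]),[-.18,-.1])
    print('knob',k.x,k.fun,W(s.x,knob(*k.x)))
    X=least_squares(lambda q:np.concatenate([(proj(q,n)-kp[n]).ravel() for n in kp]),[.4,-.1,.18]);print('tri',X.x,X.fun)
    np.save('press.npy',s.x)
    for l in ['vial','die','jar','cases','tray']:
        pass
E
python3 fit.py
```

```text
[ 0.51847576 -0.14852969 -0.23306123] 
 [[0.4, -1.0], [1.4, -0.2], [-1.2, -1.1], [1.2, 0.7], [2.0, 0.9], [0.9, 0.7], [0.2, 0.1], [-1.4, -0.1], [0.7, -1.1], [0.1, 0.3], [-0.9, 0.5], [-0.3, -1.1], [0.8, -1.2], [-0.9, 1.0], [-3.4, 0.9], [-1.3, -1.1], [0.7, 1.0], [0.5, -2.8], [0.9, 0.4], [-2.3, -0.6]]
top [ 0.51840162 -0.14770941 -0.23287094]
side [ 0.51749542 -0.14999501 -0.23701958]
knob [-0.19594218 -0.12981849] [-0.12947237 -0.25172311  0.13382577  0.23031524] [[ 0.50545698 -0.11369265  0.18561777]]
tri [ 0.50465884 -0.11363034  0.18757064] [-0.15670184 -0.00878226  0.12385418  0.00396237]
```

Call:
move_arm(motion=[[[0,0,60],[0,0,0]],[[40,-30,100],[0,0,0]],[[80,-70,120],[0,0,0]],[[120,-115,120],[0,0,0.02]],[[160,-160,120],[0,0,0.024]],[[190,-205,120],[0,0,0.024]],[[215,-255,120],[0,0,0.024]],[[235,-305,120],[0,0,0.024]],[[250,-360,120],[0,0,0.024]],[[255,-420,120],[0,0,0.024]],[[255,-480,120],[0,0,0.024]],[[255,-540,120],[0,0,0.024]]], jaw=0)

```text
clock: 2.55
position: [0.4135, 0.0625, 0.3765]
tool_rot: [3.141, 0.001, 2.909]
force: [0.8, 0.0, 0.8]
grip_width: -0.0001
```

Call:
move_arm(motion=[[[10,-55,0],[0,0,0]],[[15,-110,-20],[0,0,0]],[[20,-165,-50],[0,0,0]],[[20,-165,-76],[0,0,0]],[[20,-165,-76],[0,0,0]]])

```text
clock: 3.18
position: [0.433, -0.1006, 0.2994]
tool_rot: [-3.141, -0.003, 2.908]
force: [-0.4, -0.9, 0.8]
grip_width: 0.0002
```

```bash
cat >> h.py <<'E'
from scipy.spatial.transform import Rotation as Rn
def wray(u,v,f,s):
    a=(u-f['cx'])/f['fx'];b=(v-f['cy'])/f['fy'];t=np.hypot(a,b)
    d=np.array([a/t*np.sin(t),b/t*np.sin(t),np.cos(t)])
    T=np.eye(4);T[:3,:3]=Rn.from_euler('xyz',s['tool_rot']).as_matrix();T[:3,3]=s['position']
    M=T@f['mount'];return M[:3,3],M[:3,:3]@d
def wproj(P,f,s):
    T=np.eye(4);T[:3,:3]=Rn.from_euler('xyz',s['tool_rot']).as_matrix();T[:3,3]=s['position']
    M=T@f['mount'];p=M[:3,:3].T@(np.array(P)-M[:3,3])
    r=np.hypot(p[0],p[1]);t=np.arctan2(r,p[2]);return f['cx']+f['fx']*t*p[0]/r,f['cy']+f['fy']*t*p[1]/r
E
cat > look.py <<'E'
import sys
from h import *; from fit import W,knob
tag=sys.argv[1];c,ff=map(float,sys.argv[2:4])
s=observe();f=grab_frame('wrist');p=np.load('press.npy')
im=f['frame'][:,:,::-1].copy()
save(f,'w'+tag+'raw')
for L in [[.075,.065,.11],[.075,-.065,.11],[-.075,.065,.11],[-.075,-.065,.11],[0,0,.11],knob(c,ff),knob(c,ff,.177)]:
    q=wproj(W(p,L)[0],f,s);cv2.drawMarker(im,(int(round(q[0])),int(round(q[1]))),(0,0,255),0,8,1)
cv2.imwrite('pics/w'+tag+'.png',cv2.resize(im,(800,500)))
print(np.round(s['position'],4),np.round(s['force'],1))
E
python3 look.py 1 -.196 -.13
```

```text
[ 0.433  -0.1006  0.2994] [-0.4 -0.9  0.8]
```

View pics/w1.png

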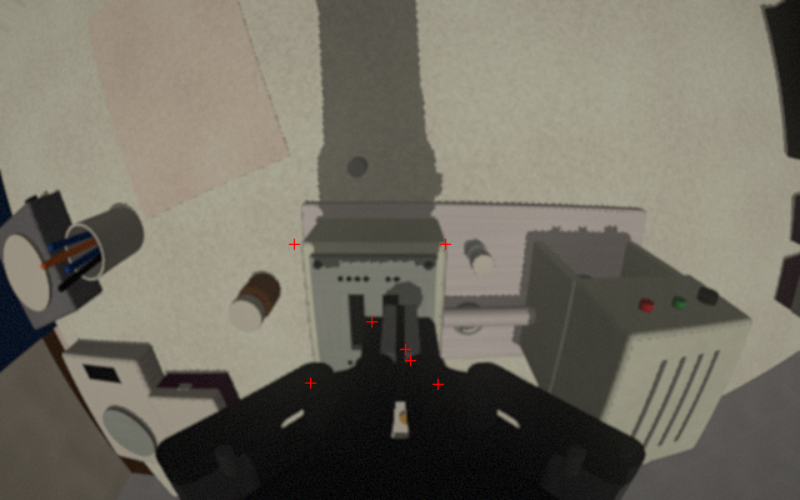

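Run:
```python
import cv2,numpy as np
i=cv2.imread('pics/w1raw.png')[150:310,215:415]
i=np.clip(i.astype(float)*1.8,0,255).astype('uint8')
cv2.imwrite('pics/w1c.png',cv2.resize(i,None,fx=3.75,fy=3.75,interpolation=cv2.INTER_CUBIC))
```

```text
(no output)
```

View pics/w1c.png

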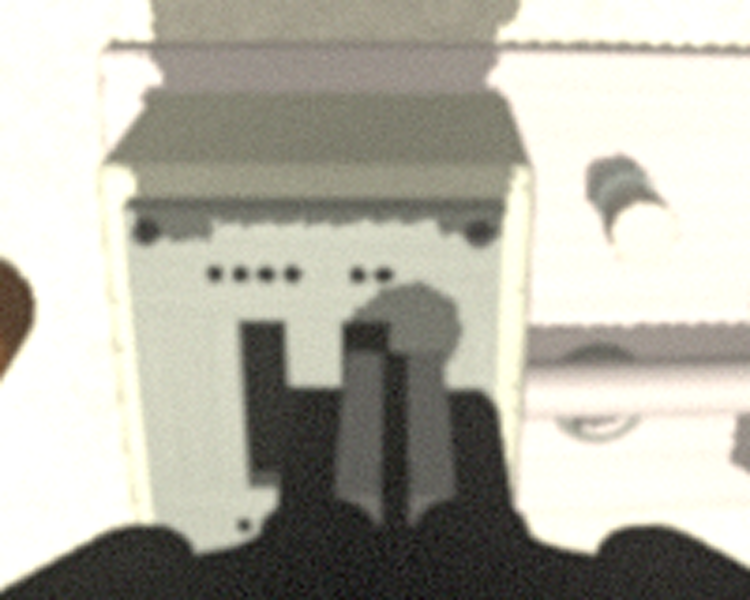

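Call:
move_arm(motion=[[[1,4,-40],[0,0,0]],[[1,4,-80],[0,0,0]],[[1,4,-99],[0,0,0]],[[1,4,-99],[0,0,0]],[[15,1,-99],[0,0,0]],[[27,-2,-99],[0,0,0]],[[27,-2,-99],[0,0,0]]])

```text
clock: 4.1
position: [0.462, -0.1027, 0.2018]
tool_rot: [-3.142, 0.001, 2.909]
force: [-0.2, 0.0, 0.2]
grip_width: 0.0003
```

```bash
cat > st.py <<'E'
import sys
from h import *
tag=sys.argv[1];s=observe();p=np.load('press.npy')
d=s['position'][:2]-p[:2];c,n=np.cos(p[2]),np.sin(p[2])
print('local mm',np.round([1e3*(c*d[0]+n*d[1]),1e3*(-n*d[0]+c*d[1])],1),np.round(s['position'],4),'F',np.round(s['force'],1),'t',s['clock'])
for nme,(x0,x1,y0,y1) in {'side':(280,400,180,290),'top':(280,360,180,260)}.items():
    f=grab_frame(nme)
    i=np.clip(f['frame'][y0:y1,x0:x1,::-1].astype(float)*1.5,0,255).astype('uint8')
    globals()[nme]=cv2.resize(i,(400*(x1-x0)//(y1-y0),400),interpolation=cv2.INTER_CUBIC)
    for l in ['knob']:
        for q in outline_of(l,nme)[:1]: print(nme,l,q['score'],np.round(q['pixel'],1),q['pixels'].sum())
o=np.hstack([side,top]);o=o[:, :];print(o.shape)
if o.shape[1]>800:o=cv2.resize(o,(800,400*800//o.shape[1]))
cv2.imwrite('pics/'+tag+'.png',o)
E
python3 st.py a
```

```text
local mm [-65.5  31.5] [ 0.462  -0.1027  0.2018] F [-0.2  0.   0.2] t 4.1
(400, 836, 3)
```

View pics/a.png

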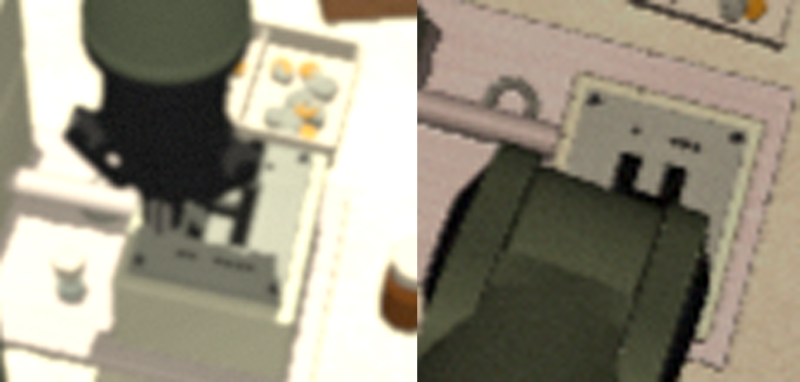

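Call:
move_arm(motion=[[[6,-1,0],[0,0,0]],[[12,-3,0],[0,0,0]],[[16,-4,0],[0,0,0]],[[19,-5,0],[0,0,0]],[[22,-5,0],[0,0,0]]])

```text
clock: 4.92
position: [0.4826, -0.1076, 0.2012]
tool_rot: [-3.141, -0.001, 2.909]
force: [-3.6, -0.4, 2.0]
grip_width: -0.0001
```

```bash
python3 look.py 2 -.18 -.10; python3 st.py b
```

```text
[ 0.4826 -0.1076  0.2012] [-3.6 -0.4  2. ]
local mm [-44.   31.6] [ 0.483  -0.1076  0.2012] F [-2.5 -0.   2. ] t 4.975
(400, 836, 3)
```

View pics/w2.png

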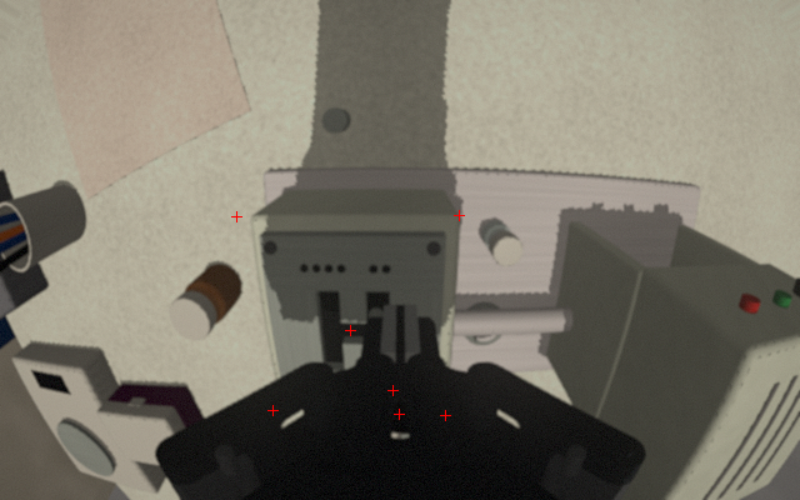

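View pics/b.png

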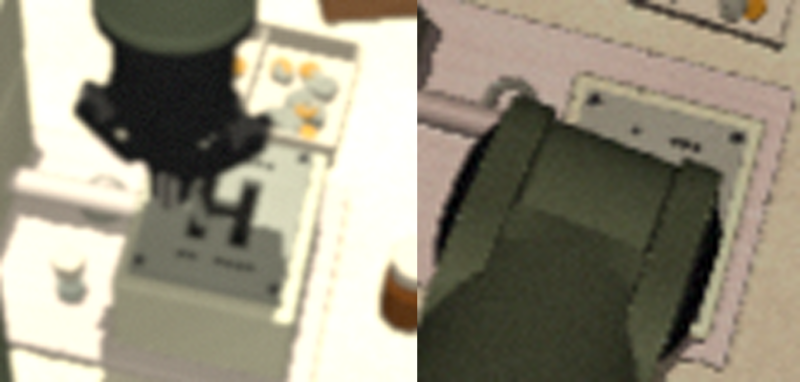

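Run:
```python
from h import *;from fit import W
f=dict(np.load('wrist0.npz'));p=np.load('press.npy')
s={'position':np.array([.433,-.1006,.2994]),'tool_rot':np.array([-3.141,-.003,2.908])}
for L in [[-.028,-.014,.11],[-.028,.014,.11],[-.0078,0,.11],[-.0078,-.01,.11],[-.075,.065,.11],[0.023,-.014,.11]]:
    u,v=wproj(W(p,L)[0],f,s);print(L,round((u-215)*3.75),round((v-150)*3.75))
def inv(u,v):
    o,d=wray(215+u/3.75,150+v/3.75,f,s);P=o+d*(.11-o[2])/d[2]
    q=P[:2]-p[:2];c,n=np.cos(p[2]),np.sin(p[2]);return np.round([1e3*(c*q[0]+n*q[1]),1e3*(-n*q[0]+c*q[1])],1)
for uv in [(105,165),(528,165),(147,231),(480,231),(263,322),(365,322),(300,388),(262,487)]: print(uv,inv(*uv))
```

```text
[-0.028, -0.014, 0.11] 255 319
[-0.028, 0.014, 0.11] 350 319
[-0.0078, 0, 0.11] 305 379
[-0.0078, -0.01, 0.11] 272 379
[-0.075, 0.065, 0.11] 529 168
[0.023, -0.014, 0.11] 264 463
(105, 165) [-76.  -55.4]
(528, 165) [-75.9  64.6]
(147, 231) [-55.8 -44.5]
(480, 231) [-56.   51.6]
(263, 322) [-26.9 -11.7]
(365, 322) [-27.1  18.5]
(300, 388) [-4.6 -1.5]
(262, 487) [ 32.2 -15.1]
```

Call:
move_arm(motion=[[[4,-1,0],[0,0,0]],[[8,-2,0],[0,0,0]],[[12,-3,0],[0,0,0]],[[15,-3.5,0],[0,0,0]],[[17,-4,0],[0,0,0]],[[17,-4,0],[0,0,0]]])

```text
clock: 5.92
position: [0.4999, -0.1115, 0.2012]
tool_rot: [-3.142, 0.0, 2.909]
force: [-1.6, -0.0, 1.1]
grip_width: -0.0002
```

```bash
python3 st.py c
```

```text
local mm [-26.7  31.7] [ 0.4999 -0.1115  0.2012] F [-1.6 -0.   1.1] t 5.925
(400, 836, 3)
```

View pics/c.png

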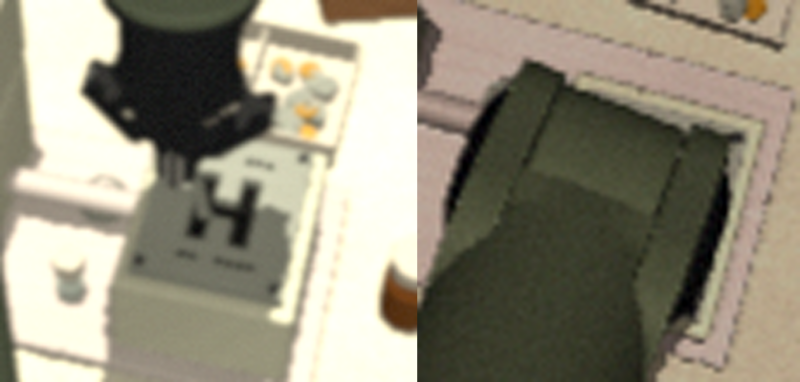

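Call:
move_arm(motion=[[[-22,5,0],[0,0,0]],[[-44,10,0],[0,0,0]],[[-60,30,30],[0,0,0]],[[-70,70,60],[0,0,0]],[[-80,110,80],[0,0,0]],[[-80,110,80],[0,0,0]]])

```text
clock: 6.88
position: [0.4201, 0.0009, 0.2826]
tool_rot: [3.139, 0.002, 2.913]
force: [-0.4, -0.4, 0.2]
grip_width: -0.0001
```

```bash
python3 st.py d;  python3 look.py 3 -.19 0
```

```text
local mm [-130.3  122.7] [0.4201 0.0009 0.2826] F [-0.4 -0.4  0.2] t 6.875
side knob 0.64 [333.6 219.5] 173
(400, 836, 3)
[ 0.4198 -0.0024  0.281 ] [ 0.  -0.4 -0.3]
```

View pics/d.png

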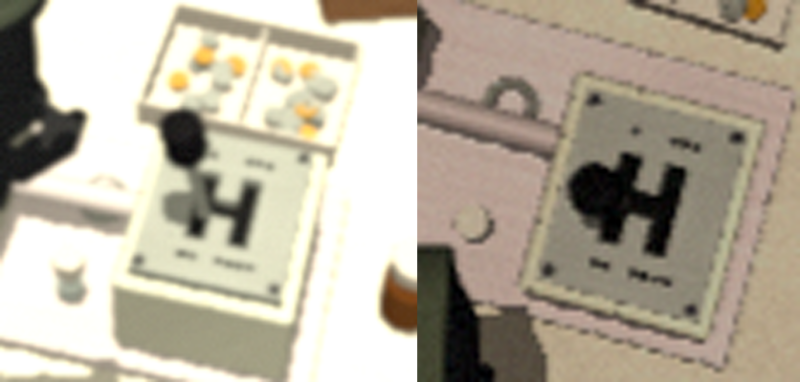

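View pics/w3.png

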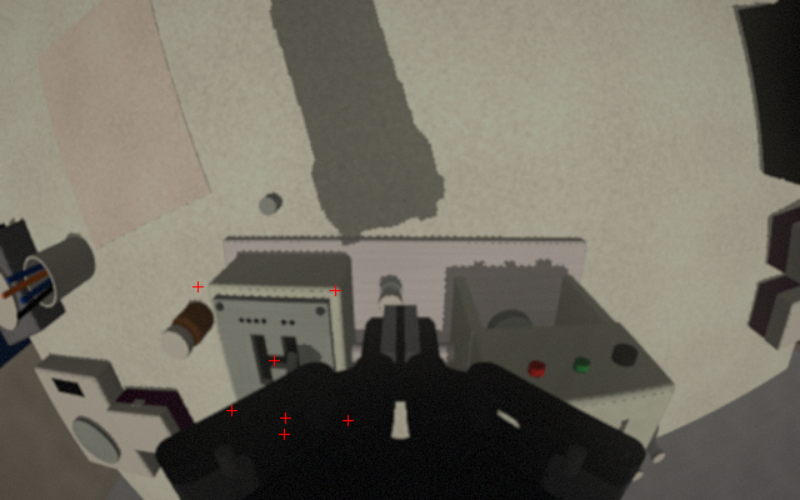

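```bash
cat > kf.py <<'E'
import sys
from fit import *
a=list(map(float,sys.argv[1:5]));p=np.load('press.npy')
kp={'side':np.array([[a[0]/3.48+280,a[1]/3.48+180]]),'top':np.array([[(a[2]-417+.7)/4.785+280,a[3]/4.785+180]])}
k=least_squares(lambda q:np.concatenate([(proj(W(p,knob(*q)),n)-kp[n]).ravel() for n in kp]),[0,0])
print('c,f',k.x,k.fun)
g={n:proj(W(p,[0,0,.11]),n)[0] for n in kp}
print('gate centre in panels',(g['side']-[280,180])*3.48,(g['top']-[280,180])*4.785+[417,0])
E
python3 kf.py 184 138 598 196
```

```text
c,f [-0.19509842 -0.02352932] [ 0.07558288  0.67577025  0.00939794 -0.66295527]
gate centre in panels [225.2673592  210.12734859] [645.71516063 205.85033793]
```

Call:
move_arm(motion=[[[10,-50,0],[0,0,0]],[[30,-99,-10],[0,0,0]],[[33,-99,-50],[0,0,0]],[[33,-99,-80],[0,0,0]],[[47,-103,-80],[0,0,0]],[[62,-106,-80],[0,0,0]],[[75,-109,-80],[0,0,0]],[[80,-110.5,-80],[0,0,0]],[[84,-111.5,-80],[0,0,0]],[[84,-111.5,-80],[0,0,0]]])

```text
clock: 8.38
position: [0.5037, -0.113, 0.2014]
tool_rot: [3.142, -0.0, 2.909]
force: [-2.4, 0.8, 0.6]
grip_width: -0.0001
```

Call:
move_arm(motion=[[[-22,5,0],[0,0,0]],[[-44,10,0],[0,0,0]],[[-60,30,30],[0,0,0]],[[-70,70,60],[0,0,0]],[[-84,110,80],[0,0,0]],[[-84,110,80],[0,0,0]],[[-84,110,80],[0,0,0]]])

```text
clock: 9.25
position: [0.4198, -0.0033, 0.2813]
tool_rot: [3.141, 0.0, 2.909]
force: [0.5, 0.1, 0.1]
grip_width: 0.0001
```

```bash
python3 st.py e
```

```text
local mm [-129.6  118.5] [ 0.4198 -0.0033  0.2813] F [0.5 0.1 0.1] t 9.25
side knob 0.52 [332.4 220. ] 190
top knob 0.59 [316.7 218.1] 101
(400, 836, 3)
```

View pics/e.png

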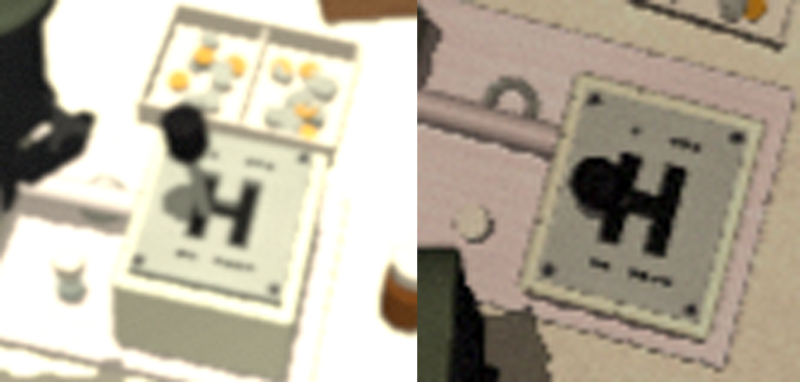

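```bash
python3 kf.py 186 133 597 186.5
```

```text
c,f [-0.19941337  0.00813722] [-0.29687145  0.42860681  0.43693145 -0.39346048]
gate centre in panels [225.2673592  210.12734859] [645.71516063 205.85033793]
```

Call:
move_arm(motion=[[[50,-15,0],[0,0,0]],[[100,-40,0],[0,0,0]],[[121,-58,-20],[0,0,0]],[[121,-58,-60],[0,0,0]],[[121,-58,-80],[0,0,0]],[[121,-58,-80],[0,0,0]],[[119,-68,-80],[0,0,0]],[[116,-78,-80],[0,0,0]],[[115,-82,-80],[0,0,0]],[[115,-85,-80],[0,0,0]],[[114.5,-87,-80],[0,0,0]]])

```text
clock: 10.82
position: [0.5345, -0.0898, 0.2015]
tool_rot: [3.141, 0.0, 2.909]
force: [1.3, 3.6, 2.1]
grip_width: -0.0
```

```bash
python3 st.py f
```

```text
local mm [ 2.  60.8] [ 0.5345 -0.0898  0.2015] F [1.3 3.6 2.1] t 10.825
side knob 0.65 [333.3 221.5] 197
(400, 836, 3)
```

View pics/f.png

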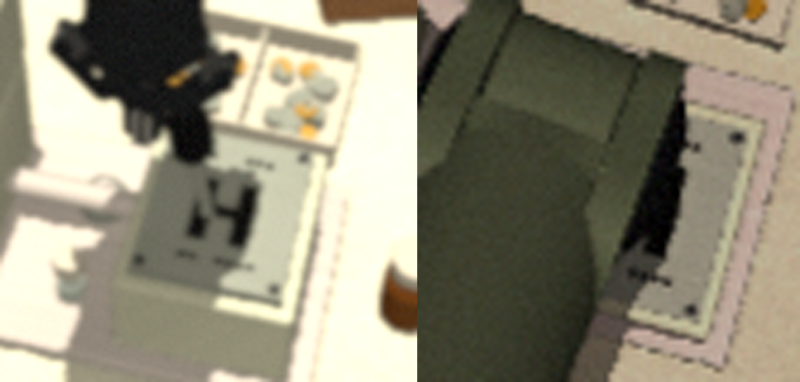

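Call:
move_arm(motion=[[[-1,-4,0],[0,0,0]],[[-2,-8,0],[0,0,0]],[[-3,-12,0],[0,0,0]],[[-4,-16,0],[0,0,0]],[[-4.5,-20,0],[0,0,0]]])

```text
clock: 11.65
position: [0.5296, -0.1104, 0.2013]
tool_rot: [-3.142, -0.0, 2.909]
force: [-0.9, 2.1, 2.6]
grip_width: 0.0004
```

```bash
python3 st.py g
```

```text
local mm [ 2.  39.7] [ 0.5296 -0.1104  0.2013] F [-0.9  2.1  2.6] t 11.65
side knob 0.63 [341.9 221.9] 179
top knob 0.23 [425.8 269.6] 524
(400, 836, 3)
```

View pics/g.png

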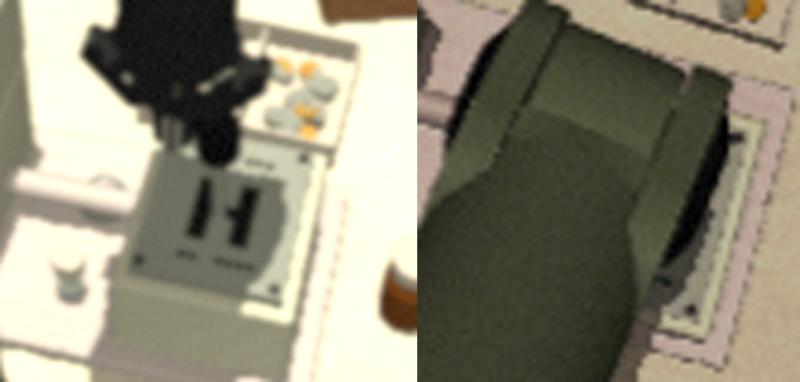

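Call:
move_arm(motion=[[[-1,-4,0],[0,0,0]],[[-2,-8,0],[0,0,0]],[[-3,-12,0],[0,0,0]],[[-4,-16,0],[0,0,0]],[[-5,-20,0],[0,0,0]],[[-6,-24,0],[0,0,0]],[[-7,-28,0],[0,0,0]],[[-7.5,-32,0],[0,0,0]],[[-8,-34,0],[0,0,0]]])

```text
clock: 12.98
position: [0.5216, -0.1443, 0.2012]
tool_rot: [-3.142, -0.0, 2.908]
force: [0.0, 2.2, -0.5]
grip_width: -0.0002
```

```bash
python3 st.py i
```

```text
local mm [2.  4.9] [ 0.5216 -0.1443  0.2012] F [ 0.   2.2 -0.5] t 12.975
side knob 0.54 [357.1 222.8] 174
(400, 836, 3)
```

View pics/i.png

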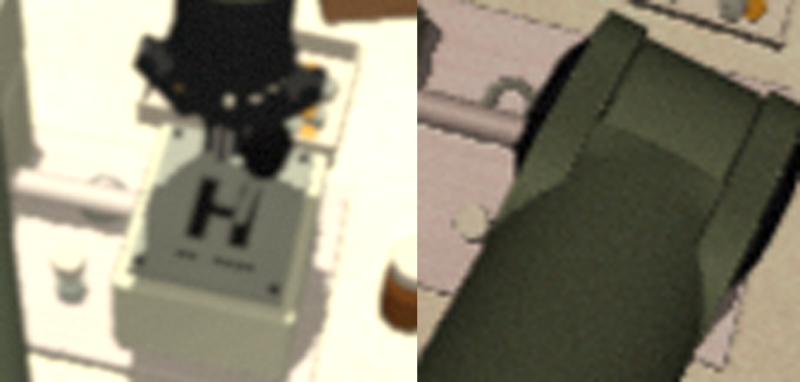

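Call:
move_arm(motion=[[[-0.5,-2,0],[0,0,0]],[[-1,-4,0],[0,0,0]],[[-1,-5,0],[0,0,0]]])

```text
clock: 13.55
position: [0.5207, -0.1491, 0.2013]
tool_rot: [3.142, -0.0, 2.909]
force: [0.5, 2.5, -1.1]
grip_width: -0.0003
```

Call:
move_arm(motion=[[[-0.2,-1,0],[0,0,0]],[[-0.4,-1.5,0],[0,0,0]]])

```text
clock: 13.8
position: [0.5205, -0.1499, 0.2012]
tool_rot: [3.141, -0.0, 2.909]
force: [1.5, 7.4, -0.5]
grip_width: -0.0002
```

Call:
move_arm(motion=[[[5,20,0],[0,0,0]],[[9,38,0],[0,0,0]],[[-10,60,30],[0,0,0]],[[-50,90,60],[0,0,0]],[[-90,125,80],[0,0,0]],[[-101,146,80],[0,0,0]],[[-101,146,80],[0,0,0]]])

```text
clock: 14.68
position: [0.419, -0.003, 0.2817]
tool_rot: [3.14, 0.001, 2.912]
force: [0.7, -0.5, -0.2]
grip_width: -0.0
```

```bash
python3 st.py j
```

```text
local mm [-130.4  118.7] [ 0.419  -0.003   0.2817] F [ 0.7 -0.5 -0.2] t 14.675
side knob 0.61 [358.4 223.1] 210
(400, 836, 3)
```

View pics/j.png

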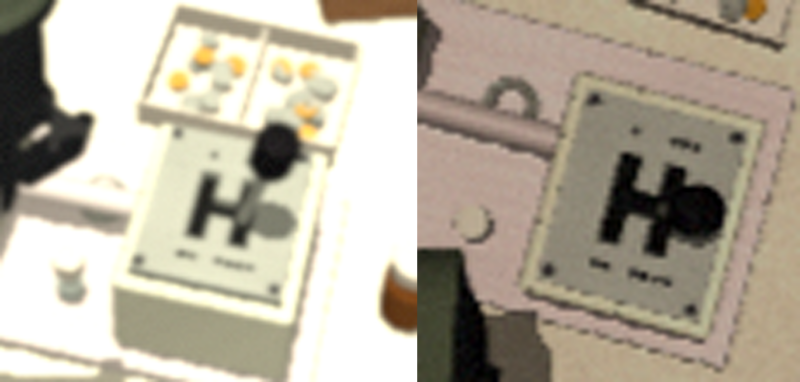

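```bash
python3 kf.py 274 151 696 210
```

```text
c,f [0.18700777 0.01113036] [ 0.04916026  0.08116901 -0.07119469 -0.08813402]
gate centre in panels [225.2673592  210.12734859] [645.71516063 205.85033793]
```

Call:
move_arm(motion=[[[0,-60,0],[0,0,0]],[[5,-115,0],[0,0,0]],[[19,-158,-20],[0,0,0]],[[19,-158,-60],[0,0,0]],[[19,-158,-80],[0,0,0]],[[19,-158,-80],[0,0,0]],[[38,-162.5,-80],[0,0,0]],[[54,-166.5,-80],[0,0,0]],[[63,-168.5,-80],[0,0,0]],[[68,-169.5,-80],[0,0,0]],[[72,-170.5,-80],[0,0,0]]])

```text
clock: 16.25
position: [0.4911, -0.175, 0.2015]
tool_rot: [3.142, -0.001, 2.909]
force: [-3.2, 1.9, 1.7]
grip_width: -0.0
```

```bash
python3 st.py k
```

```text
local mm [-20.5 -32.1] [ 0.4911 -0.175   0.2015] F [-3.2  1.9  1.7] t 16.25
side knob 0.19 [351.8 237.9] 38
(400, 836, 3)
```

View pics/k.png

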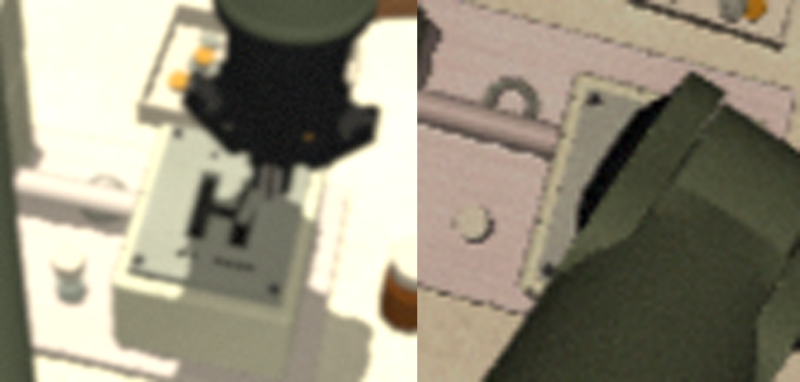

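Call:
move_arm(motion=[[[4,-1,0],[0,0,0]],[[8,-2,0],[0,0,0]],[[12,-3,-0.5],[0,0,0]],[[16,-4,-1],[0,0,0]],[[20,-5,-1.5],[0,0,0]],[[24,-5.5,-2],[0,0,0]],[[28,-6.5,-2.5],[0,0,0]],[[32,-7.5,-3],[0,0,0]]])

```text
clock: 17.45
position: [0.5237, -0.1826, 0.1983]
tool_rot: [-3.142, 0.0, 2.909]
force: [-1.3, 0.6, 2.4]
grip_width: 0.0002
```

Call:
move_arm(motion=[[[2,-0.5,-0.5],[0,0,0]],[[4,-1,-1],[0,0,0]]])

```text
clock: 17.7
position: [0.5275, -0.1835, 0.1972]
tool_rot: [3.142, -0.0, 2.909]
force: [-2.0, 0.8, 2.4]
grip_width: -0.0
```

Keep going in small steps until the stop is felt.

Call:
move_arm(motion=[[[1.5,-0.5,-0.5],[0,0,0]],[[3,-1,-1],[0,0,0]]])

```text
clock: 17.95
position: [0.5304, -0.1844, 0.1963]
tool_rot: [3.141, -0.0, 2.909]
force: [-2.7, 1.6, 4.4]
grip_width: 0.0001
```

Call:
move_arm(motion=[[[1,0,0],[0,0,0]],[[2,-0.5,0],[0,0,0]]])

```text
clock: 18.2
position: [0.532, -0.1848, 0.1961]
tool_rot: [3.141, -0.001, 2.909]
force: [-5.2, 3.2, 3.6]
grip_width: 0.0
```

Call:
move_arm(motion=[[[1,-0.2,0],[0,0,0]],[[1,-0.2,0],[0,0,0]]])

```text
clock: 18.45
position: [0.5327, -0.1849, 0.196]
tool_rot: [3.141, -0.002, 2.909]
force: [-7.4, 4.4, 3.6]
grip_width: 0.0
```

Call:
move_arm(motion=[[[1,-0.2,0],[0,0,0]],[[1,-0.2,0],[0,0,0]]])

```text
clock: 18.7
position: [0.5334, -0.185, 0.1959]
tool_rot: [3.141, -0.002, 2.909]
force: [-7.4, 3.6, 4.0]
grip_width: 0.0003
```

Call:
move_arm(motion=[[[1,-0.2,0],[0,0,0]],[[1.5,-0.3,0],[0,0,0]]])

```text
clock: 18.95
position: [0.5345, -0.1853, 0.1957]
tool_rot: [3.141, -0.003, 2.909]
force: [-10.8, 5.3, 2.4]
grip_width: -0.0001
```

Stop clearly felt (12 N, rising). Back off and look.

Call:
move_arm(motion=[[[-15,3.5,0],[0,0,0]],[[-40,9,0],[0,0,0]],[[-70,16,10],[0,0,0]],[[-90,50,50],[0,0,0]],[[-105,105,85],[0,0,0]],[[-115,165,85],[0,0,0]],[[-115,182,85],[0,0,0]],[[-115,182,85],[0,0,0]]])

```text
clock: 19.95
position: [0.4211, -0.0025, 0.2815]
tool_rot: [3.141, 0.001, 2.912]
force: [0.8, 0.8, 0.5]
grip_width: -0.0002
```

```bash
python3 st.py l;python3 - <<'E'
from h import *
save(grab_frame('side'),'sideF');save(grab_frame('top'),'topF')
E
```

```text
local mm [-128.4  119.6] [ 0.4211 -0.0025  0.2815] F [0.8 0.8 0.5] t 19.95
side knob 0.74 [362.1 209.6] 202
top knob 0.42 [340.3 204.9] 93
(400, 836, 3)
```

View pics/l.png

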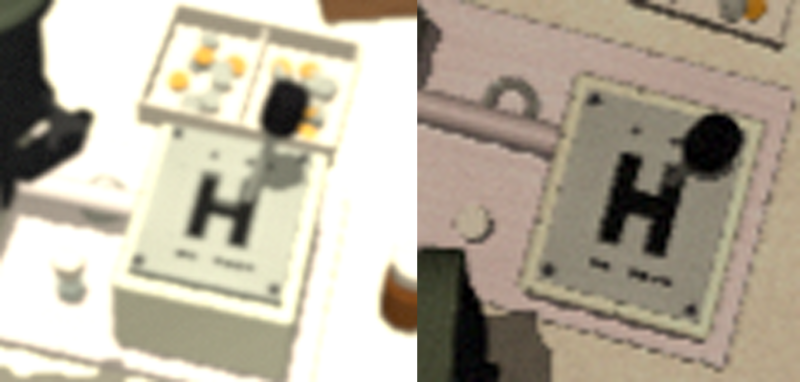

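View pics/sideF.png

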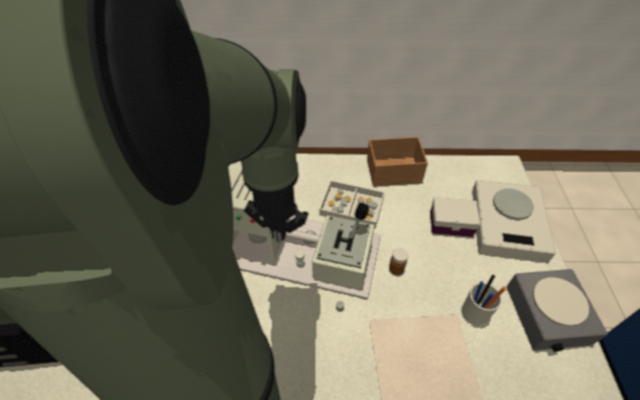

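```bash
python3 kf.py 286 109 712 146
python3 - <<'E'
from fit import *
p=np.load('press.npy')
for f in (.2,.24,.28): print(f,[(proj(W(p,knob(.19,f)),n)[0].round(1)) for n in ('side','top')])
E
```

```text
c,f [0.19685296 0.27634244] [-0.19361849  0.29297534  0.18367751 -0.2145306 ]
gate centre in panels [225.2673592  210.12734859] [645.71516063 205.85033793]
0.2 [array([361. , 214.5]), array([340.9, 214. ])]
0.24 [array([361.3, 212.9]), array([341.3, 212. ])]
0.28 [array([361.6, 211.3]), array([341.7, 210. ])]
```

Call:
move_arm(motion=[[[0,-60,0],[0,0,0]],[[5,-115,0],[0,0,0]],[[17,-159,-20],[0,0,0]],[[17,-159,-60],[0,0,0]],[[17,-159,-84],[0,0,0]],[[41,-166,-84],[0,0,0]],[[65,-172,-84],[0,0,0]],[[85,-177,-84],[0,0,0]],[[98,-180,-84],[0,0,0]],[[104,-181.5,-84],[0,0,0]],[[106,-182,-84],[0,0,0]],[[106,-182,-84],[0,0,0]]])

```text
clock: 21.75
position: [0.5265, -0.1857, 0.1973]
tool_rot: [3.142, -0.0, 2.909]
force: [0.5, 0.5, 0.6]
grip_width: 0.0003
```

Call:
move_arm(motion=[[[2,-0.5,0],[0,0,0]],[[2,-0.5,0],[0,0,0]]])

```text
clock: 22.0
position: [0.5286, -0.1862, 0.1973]
tool_rot: [3.142, -0.0, 2.909]
force: [-1.1, 0.1, 0.5]
grip_width: 0.0002
```

Call:
move_arm(motion=[[[1.5,-0.3,0],[0,0,0]],[[1.5,-0.3,0],[0,0,0]]])

```text
clock: 22.25
position: [0.53, -0.1864, 0.1971]
tool_rot: [3.142, -0.001, 2.909]
force: [-3.6, 0.9, -0.4]
grip_width: -0.0001
```

Call:
move_arm(motion=[[[2,-0.5,0],[0,0,0]],[[2,-0.5,0],[0,0,0]]])

```text
clock: 22.5
position: [0.5317, -0.1868, 0.1969]
tool_rot: [3.141, -0.002, 2.909]
force: [-6.1, 1.0, -0.6]
grip_width: -0.0003
```

Call:
move_arm(motion=[[[2,-0.5,0],[0,0,0]],[[2,-0.5,0],[0,0,0]]])

```text
clock: 22.75
position: [0.5332, -0.1871, 0.1967]
tool_rot: [3.141, -0.003, 2.909]
force: [-8.4, 2.2, -1.5]
grip_width: 0.0001
```

Call:
move_arm(motion=[[[-15,3.5,0],[0,0,0]],[[-40,9,0],[0,0,0]],[[-70,16,10],[0,0,0]],[[-90,50,50],[0,0,0]],[[-105,105,85],[0,0,0]],[[-115,165,85],[0,0,0]],[[-115,190,100],[0,0,0]],[[-115,190,100],[0,0,0]],[[-115,190,100],[0,0,0]]])

```text
clock: 23.88
position: [0.4196, 0.002, 0.2973]
tool_rot: [3.141, 0.001, 2.908]
force: [-0.2, 0.7, 0.1]
grip_width: 0.0005
```

```bash
python3 st.py m
```

```text
local mm [-131.   123.6] [0.4196 0.002  0.2973] F [-0.2  0.7  0.1] t 23.875
side knob 0.47 [360.4 212.5] 170
top knob 0.66 [342.1 206. ] 90
(400, 836, 3)
```

View pics/m.png

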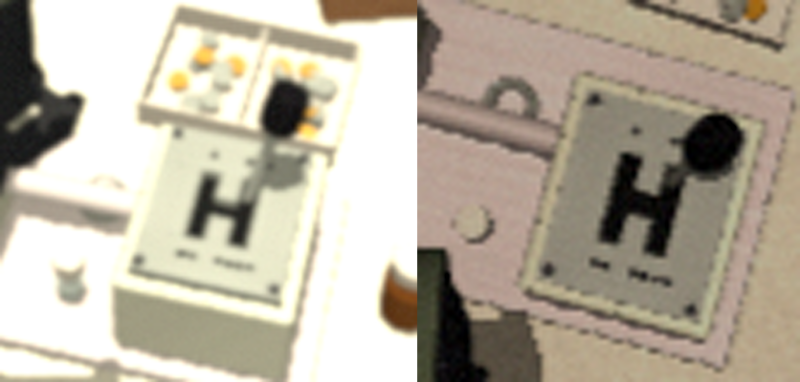

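View pics/topF.png

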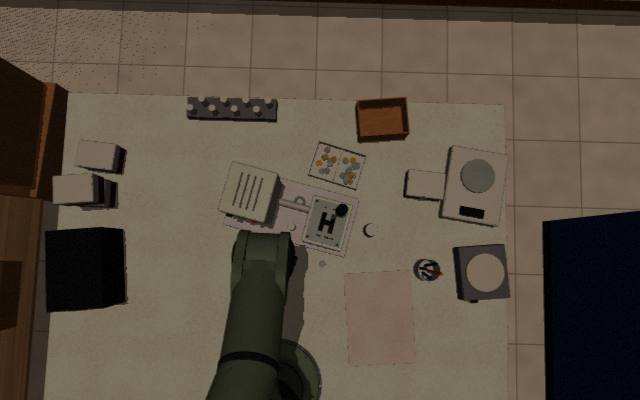

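The knob is unchanged in slot 3, at panel positions (286,109) in the side view and (712,146) in the top view. The other things on the bench stand where they were, and the gripper is clear.

```bash
python3 -c "
from workcell import *
print(job_done())"
```

```text
the job is handed in; nothing more can be done
None
```

The lever is home in slot 3 (far right, three dots), and I handed the job in at about 24 s of the 69 s allowed. With closed fingertips I pushed it forward to the crossbar, across to the right end stop, then forward to the end stop.

- **Lever position:** a fit to the side and top pictures gave shift_cross about 0.197 and shift_fwd about 0.276, against 0.28 nominal. One picture pixel is about 3 mm, so this agrees with fully home only to within roughly 0.02 rad.
- **Second push:** I pushed forward again as a check. The force rose steadily to about 9 N without the lever giving way, which confirms it is on the stop. Afterwards the knob stood at the same place in both pictures.
- **Forces and surroundings:** pushing forces stayed at or below about 12 N in every reading. I pushed only from the side and saw no sign of the knob lifting. The tray, vial, die, jar, cases and pen cup looked unmoved, and the gripper was clear with a contact force near zero.
- **Extra nudge:** the first push left the lever about 4 mm short of the crossbar centre, so I nudged it forward before crossing.
- **Disagreement:** the wrist camera put the gate about 2 to 3 mm away from the position fitted from the fixed cameras. That was within the clearances, so I went by the fixed cameras and the contact forces.

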